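Hold the broken statue leg level over the crumb pot

TASK

The square white pot was left upside down to dry: turn it mouth up, without dropping it, and stand it in the middle of the low round metal stand. Then pick up the broken-off bird's leg by its balance point and hold it level a few centimetres above the pot, with its thick stump end centred over the pot's mouth, so that I can brush the old filler off it into the pot. Finish while still holding it there in the gripper, and leave everything else on the bench where it is.

Things in the scene. Friction and masses are not known exactly. Their poses are not given: they have to be found in the camera images.
- pot: Loose square white ceramic pot, 56 x 56 mm outside, 66 mm tall, walls and floor 5 mm, flat upright sides, about 200 g. Starts mouth down on the bench. Origin: centre of its floor's outside (66 mm up at the start); its z axis points from the floor out through the mouth (down at the start), x and y are square to its sides. Its middle is 33 mm along z. It also rests steadily on any side.
- pot_mouth (a point): Centre of the pot's mouth, in the plane of the rim, 66 mm along the pot's z axis from its origin.
- stand: Low round stand of metal, fixed to the bench: flat aluminium top plate of 140 mm diameter, 30 mm above the bench. Origin: centre of its underside, on the bench; z up.
- stand_top (a point): Centre of the stand's flat top, 30 mm above the bench.
- leg: Loose broken leg of a cream-glazed statue, 0.5 kg, lying on the bench. Along its x: hollow block stump (x -112 to -63 mm, 60 wide, 48 tall), straight shank (x -63 to +77, 24 wide, 8 to 32 mm above the leg's underside), three flat toes (to x +112, 50 wide, 14 tall). Origin: middle of its length, on its underside; z up. Balance point (centre of mass): in the shank at x = -33 mm, y = 0, 20 mm up.
- leg_stump (a point): Point on the underside of the leg's stump, below the stump's middle, at x = -87.5 mm in the leg's frame.
- round_cup: Bystander: round white cup, 76 mm across the mouth and 55 mm tall, upside down, loose. Origin: centre of its floor's outside (on top as it stands).
- shard: Bystander: small loose cream fragment, 45 x 32 x 24 mm. Origin: centre of its underside.
- figurine: Bystander: small round cream bird figurine, 48 mm across, 86 mm tall, loose. Origin: centre of its underside.
- jar: Bystander: closed amber glass jar, 54 mm across, 65 mm tall, loose. Origin: centre of its underside.
- brush: Bystander: paint brush, 200 mm long, lying loose. Origin: its underside near the middle; x along its length.
- palette: Bystander: flat white ceramic palette with six round wells, 110 x 165 x 12 mm, loose. Origin: centre of its underside.
- tile: Bystander: white tile with dabs of paint, 140 x 140 x 8 mm, loose. Origin: centre of its underside.
Mind the look-alikes: they are no part of the job. Of the things that look like the leg, take the one that is farthest from the robot's base at the start. Several things look just like the stand: the one meant starts farthest to the robot's right.

How it is judged:
By the outcome, as a careful person would: the job done as asked, in the order asked, and still so for the second after the job is handed in, while the arm keeps its last pose, push and grip.
It also fails if it takes over 72 s, if anything falls off the work surface, if the arm or the gripper's body presses on something with over 40 N, if the wrist force passes 120 N, or if a joint passes its speed limit or range.

ROBOT

A 6-joint arm with a two-finger parallel gripper is mounted at the origin on the work surface. World frame = base frame: x ahead of the robot, y to its left, z up, the work surface at z = 0. Lengths are in m, angles in degrees, forces in N, time in s.
With the tool pointing down it reaches from about 0.4 to 0.825 m from the base axis. Payload 7 kg.
Tool frame: the origin (TCP) lies midway between the tips of the shut fingers; the grasp point (between the pads) lies r.grip_depth behind it (r.grip_depth is the distance from the TCP to the grasp point, in m); z points along the fingers, y is the direction in which the jaws open and shut (so a half turn about z gives the same grasp; the last joint's range is limited). The gripper opens to 88 mm and grips with 3 to 60 N. Pads are 19 mm wide; open, the fingers measure 130 mm over their backs; the gripper's body (78 mm by 193 mm) begins 47 mm behind the grasp point.
Start: joints at [-49.727, 20.546, 0.682, 0, -70.136, -16.507], TCP at [0.272, -0.618, 0.227] pointing down, gripper open.
Joint ranges: [-176.03, 176.03], [-82.01, 121.73], [-58.28, 71.71], [-173.87, 95.51], [-174.79, -0.11], [-173.66, 173.66]. Speed limits (degrees/s): [136.94, 136.94, 172.46, 180, 180, 180].

INTERFACE

Orientations are given as [roll, pitch, yaw] about the fixed x, y, z axes, in that order (R = Rz(yaw) Ry(pitch) Rx(roll)).
In Python, from plant import r, imaging, close_job gives the robot as it stands.
- The arm moves only by the tool step_arm, never from a script. Its argument "commands" is a list of rows, each a list of 2 entries, a list of its own where there are three numbers: the shift along the tool's x, y, z in mm, then the turn about the tool's z in degrees. In form: [[[x, y, z], twist], ...]. A call has 1 to 20 rows; each row shifts and turns the commanded pose from where the row before left it, along the tool's axes as they then stand; what a row does not reach is not made up. A row lasts 1/8 s, in which the tool goes at most 62.5 mm and 10.7 degrees, less where a joint would pass 70% of its speed; a pose out of reach is approached as far as the arm can. A call with a gripper value outside its range is refused whole. "gripper" is the closure, from 0 (fully open) to 1 (shut), set as the call begins (left out, the last holds). The fingers move at their own pace and stop on an object; "grip_force" is the grip in N (left out, the last holds). Time passes only in rows, so rows that do not move let the fingers close. It gives the time, the measured TCP pose, the force and the opening at its end, in the units of the state.
- r.get_state(): the state, without advancing time (a new reading comes with each control period).
- imaging.capture(name): name is "scene" or "side" or "wrist"; returns a dict with "img" (480x640x3 uint8, red, green, blue), "z_map" (480x640 float32, m along the optical axis (not along the pixel's ray), 0 where there is no reading), "vfov" (degrees; the focal length in pixels is half the picture's height over the tangent of half this angle, whatever the lens; pixels are square), "cx", "cy" (the principal point, pixels), "extrinsics" (4x4, takes a point from camera to world coordinates); the wrist camera has in their place "T_tool_cam" (4x4, takes a point from camera to tool coordinates, whose origin is the TCP and whose axes are the flange's). Camera axes: x right, y down, z forward; pixel columns grow to the right and rows downward; lengths in m; the calibration is good to about 2 mm. A picture is of the moment at which its call begins: read the wrist's pose just before it.
- close_job(): hands the job in, once; it reports no verdict.
The state is a dict: "time_s": time; "joints": joint angles; "qd": joint speeds; "joint_torque": joint torques, N m; "tcp_pos": TCP position; "eef_rot": TCP orientation; "contact_force": force on the tool from outside, world axes, zero at the start; "moment": the same for the moment, N m; "gripper_width": finger opening in m.
Only numpy, scipy, OpenCV 4.12 (cv2) and the standard library are available. Lean on these libraries where they do the work, as an engineer would, in place of code of your own. Each camera call takes 0.05 s, during which the arm holds its last target.

## Working session

There is one attempt and no reset: what is moved stays moved. The work goes in short steps, Python scripts to look and compute and a tool call to move; the robot and the scene stay as the last step left them, time stands still between calls to the robot, and variables do not carry over. Pictures are saved under pics/ and viewed, and the job is handed in when it is done.

Besides the shell and the picture viewer there is one more tool, called after ">>>" as name(argument=value, ...), one argument or row to a line, values as JSON. step_arm: Moves the arm, as the interface text tells. Its arguments: {"type":"object","properties":{"commands":{"type":"array","items":{"type":"array"}},"gripper":{"type":"number"},"grip_force":{"type":"number"}},"required":["commands"]}

```bash
ls; mkdir -p pics
python3 - <<'E'
from plant import r, imaging
import cv2,numpy as np
print(r.get_state(), r.grip_depth)
for n in ("scene","side","wrist"):
    c=imaging.capture(n); cv2.imwrite(f"pics/{n}0.png",c["img"][:,:,::-1])
    np.savez(f"pics/{n}0.npz",**{k:v for k,v in c.items()})
    print(n,c["vfov"],c["cx"],c["cy"],c.get("extrinsics",c.get("T_tool_cam")))
E
```

```text
pics
{'time_s': 0.0, 'joints': array([-4.97287336e+01,  2.05933587e+01,  6.30739004e-01, -2.13528136e-02,
       -7.01343552e+01, -1.65066622e+01]), 'qd': array([ 0.05726951, -0.07980428, -0.0186697 , -0.0048452 , -0.0093957 ,
       -0.03809824]), 'joint_torque': array([-2.67394062e-04, -5.82719278e+01,  2.93058783e+01,  6.99735135e+00,
        6.84848113e-03, -1.91575682e-04]), 'tcp_pos': array([ 0.27177987, -0.61730979,  0.22557404]), 'eef_rot': array([ 1.79901318e+02, -8.31084225e-03, -1.56242662e+02]), 'contact_force': array([-0.45329276,  0.13174124, -0.37351762]), 'moment': array([-0.00601162, -0.00024568,  0.02302589]), 'gripper_width': 0.08764351905572206} 0.0188
scene 51.15520502506994 326.40469787168877 244.0986043977306 [[ 7.84499882e-01  4.77087178e-01 -3.96166328e-01  8.69376162e-01]
 [ 6.20128655e-01 -6.02903301e-01  5.01944280e-01 -4.51800838e-01]
 [ 6.21192618e-04 -6.39449321e-01 -7.68832999e-01  7.13961969e-01]
 [ 0.00000000e+00  0.00000000e+00  0.00000000e+00  1.00000000e+00]]
side 43.49643284102283 318.01994090286524 253.27698393567434 [[-0.70305654 -0.35918511  0.61375692 -0.309137  ]
 [-0.71102701  0.34008472 -0.61545347  0.82282627]
 [ 0.01233237 -0.86909633 -0.4944891   0.75389821]
 [ 0.          0.          0.          1.        ]]
wrist 68.79908889002655 321.2029729091829 241.58212424679323 [[ 1.14414323e-03 -9.56876036e-01 -2.90494308e-01  7.95703289e-02]
 [ 9.99999317e-01  1.02574086e-03  5.59858112e-04  5.08622350e-04]
 [-2.37742928e-04 -2.90494750e-01  9.56876556e-01 -1.57786646e-01]
 [ 0.00000000e+00  0.00000000e+00  0.00000000e+00  1.00000000e+00]]
```

View pics/scene0.png

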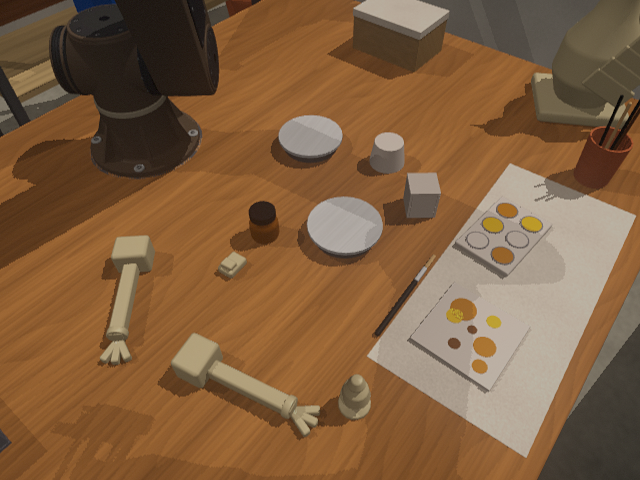

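View pics/side0.png

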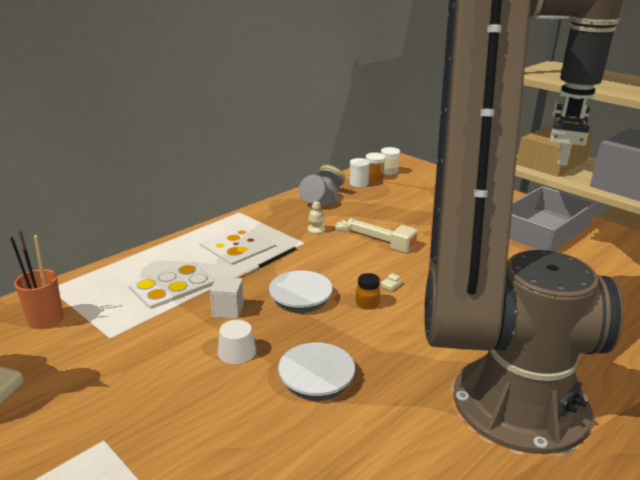

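View pics/wrist0.png

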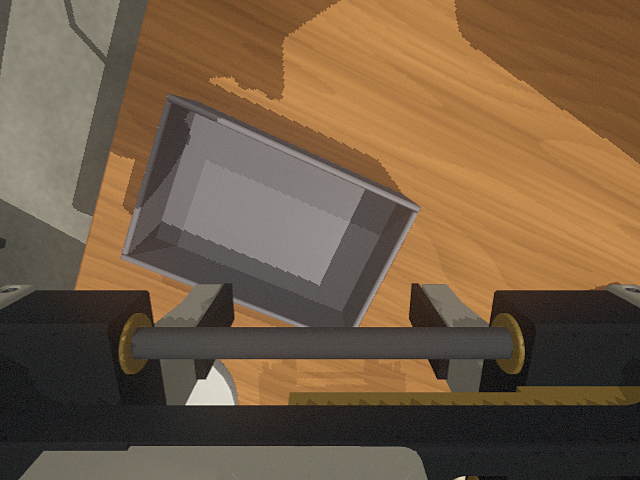

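```bash
cat > h.py <<'E'
import numpy as np,cv2
from scipy.spatial.transform import Rotation as Ro
def K(c):
    f=240/np.tan(np.radians(float(c["vfov"]))/2); return f,float(c["cx"]),float(c["cy"])
def Tof(c,st=None):
    if "extrinsics" in c: return c["extrinsics"]
    T=np.eye(4); T[:3,:3]=Ro.from_euler("xyz",st["eef_rot"],degrees=True).as_matrix(); T[:3,3]=st["tcp_pos"]
    return T@c["T_tool_cam"]
def cloud(c,T):
    f,cx,cy=K(c); v,u=np.mgrid[:480,:640]; z=c["z_map"]
    P=np.stack([(u-cx)/f*z,(v-cy)/f*z,z],-1)@T[:3,:3].T+T[:3,3]; P[z<=0]=np.nan; return P
def proj(c,T,p):
    f,cx,cy=K(c); q=np.linalg.inv(T)@np.r_[p,1]; return f*q[0]/q[2]+cx,f*q[1]/q[2]+cy
E
python3 - <<'E'
from h import *
np.set_printoptions(precision=4,suppress=True)
c=np.load("pics/scene0.npz"); P=cloud(c,Tof(c))
for n,u,v in [("s1",311,135),("s2",344,226),("cup",388,142),("pot",424,183),("jar",262,211),("shard",233,260),("legAstump",132,245),("legAshank",123,300),("legAtoe",117,350),("legBst",195,352),("legBsh",245,383),("legBtoe",300,415),("fig",355,378),("corner",5,440)]: print(n,P[v,u])
s=np.load("pics/side0.npz"); Q=cloud(s,Tof(s))
for n,u,v in [("s1",317,368),("s2",300,290),("pot",227,285),("cup",237,328)]: print(n,Q[v,u])
w=np.load("pics/wrist0.npz"); st=dict(eef_rot=[179.9,0,-156.243],tcp_pos=[.2718,-.6173,.2256]); W=cloud(w,Tof(w,st))
for u,v in [(205,385),(215,395),(230,350),(200,395),(240,230),(340,392),(300,396)]: print(u,v,W[v,u])
E
python3 -c "
import cv2;a=cv2.imread('pics/wrist0.png')[330:480,140:360];cv2.imwrite('pics/c1.png',cv2.resize(a,None,fx=3,fy=3))"
```

```text
s1 [0.2964 0.2196 0.0254]
s2 [0.5146 0.0498 0.0283]
cup [0.4579 0.2748 0.0519]
pot [0.5855 0.2034 0.0638]
jar [ 0.3961 -0.0379  0.0631]
shard [ 0.4036 -0.1272  0.0166]
legAstump [ 0.263  -0.226   0.0462]
legAshank [ 0.3302 -0.3024  0.0287]
legAtoe [ 0.3861 -0.3621  0.0127]
legBst [ 0.5023 -0.2976  0.0471]
legBsh [ 0.5859 -0.2821  0.0286]
legBtoe [ 0.6741 -0.2644  0.0129]
fig [ 0.7188 -0.1989  0.0825]
corner [ 0.3802 -0.5418  0.0144]
s1 [0.2914 0.219  0.0283]
s2 [0.5019 0.064  0.0288]
pot [0.5788 0.2024 0.0673]
cup [0.4587 0.2706 0.0552]
205 385 [ 0.5278 -0.6606  0.0191]
215 395 [ 0.5377 -0.6444  0.0183]
230 350 [ 0.2548 -0.6491  0.3077]
200 395 [ 0.5437 -0.6615  0.02  ]
240 230 [ 0.3277 -0.6904  0.0054]
340 392 [ 0.2488 -0.6222  0.3162]
300 396 [ 0.2521 -0.6307  0.318 ]
```

View pics/c1.png

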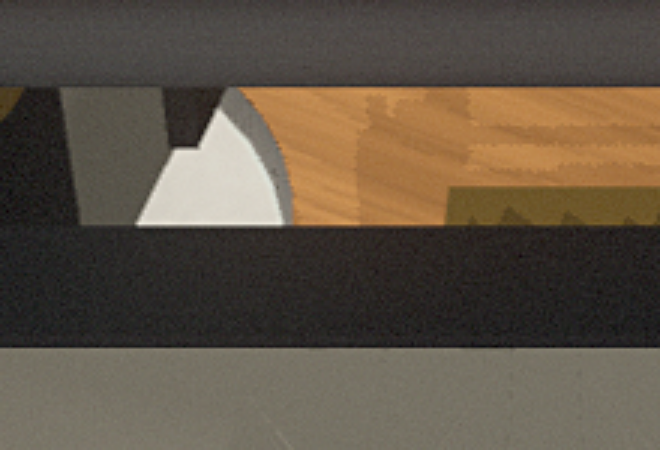

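Run:
```python
from h import *
np.set_printoptions(precision=4,suppress=True)
s=np.load("pics/side0.npz"); Q=cloud(s,Tof(s))
print(proj(s,Tof(s),[.535,-.66,.02]),proj(s,Tof(s),[.59,-.70,.03]),proj(s,Tof(s),[.272,-.618,.227]))
for u,v in [(318,190),(330,175),(360,172),(375,165),(390,160),(550,215),(520,200),(430,170)]: print(u,v,Q[v,u])
cv2.imwrite("pics/c2.png",cv2.resize(cv2.imread("pics/side0.png")[130:280,270:470],None,fx=4,fy=4))
w=np.load("pics/wrist0.npz"); st=dict(eef_rot=[179.9,0,-156.243],tcp_pos=[.2718,-.6173,.2256]); W=cloud(w,Tof(w,st))
print(W[375:405:6,190:236:8].round(3))
```

```text
(np.float64(469.56525634125694), np.float64(196.36909915777144)) (np.float64(461.89047385053044), np.float64(184.31888730196886)) (np.float64(561.7888627909606), np.float64(156.94749626190026))
318 190 [ 0.8173 -0.303   0.057 ]
330 175 [ 0.8643 -0.4003  0.0621]
360 172 [ 0.8459 -0.5164  0.0453]
375 165 [ 0.8399 -0.5806  0.0533]
390 160 [ 0.8369 -0.6519  0.0525]
550 215 [ 0.3231 -0.7535  0.0024]
520 200 [ 0.3728 -0.6496  0.0656]
430 170 [ 0.7692 -0.7864  0.001 ]
[[[ 0.295 -0.659  0.275]
  [ 0.298 -0.657  0.27 ]
  [ 0.297 -0.654  0.27 ]
  [ 0.509 -0.655  0.019]
  [ 0.507 -0.646  0.017]
  [ 0.514 -0.637  0.004]]

 [[ 0.295 -0.658  0.277]
  [ 0.525 -0.67   0.02 ]
  [ 0.521 -0.661  0.02 ]
  [ 0.519 -0.652  0.018]
  [ 0.513 -0.643  0.02 ]
  [ 0.518 -0.634  0.01 ]]

 [[ 0.297 -0.657  0.278]
  [ 0.534 -0.668  0.02 ]
  [ 0.53  -0.658  0.019]
  [ 0.526 -0.649  0.019]
  [ 0.522 -0.64   0.019]
  [ 0.52  -0.631  0.017]]

 [[ 0.3   -0.656  0.277]
  [ 0.543 -0.665  0.018]
  [ 0.539 -0.656  0.019]
  [ 0.535 -0.647  0.019]
  [ 0.53  -0.637  0.02 ]
  [ 0.528 -0.628  0.018]]

 [[ 0.555 -0.671  0.02 ]
  [ 0.553 -0.662  0.018]
  [ 0.546 -0.653  0.02 ]
  [ 0.543 -0.644  0.02 ]
  [ 0.539 -0.634  0.02 ]
  [ 0.536 -0.625  0.018]]]
```

View pics/c2.png

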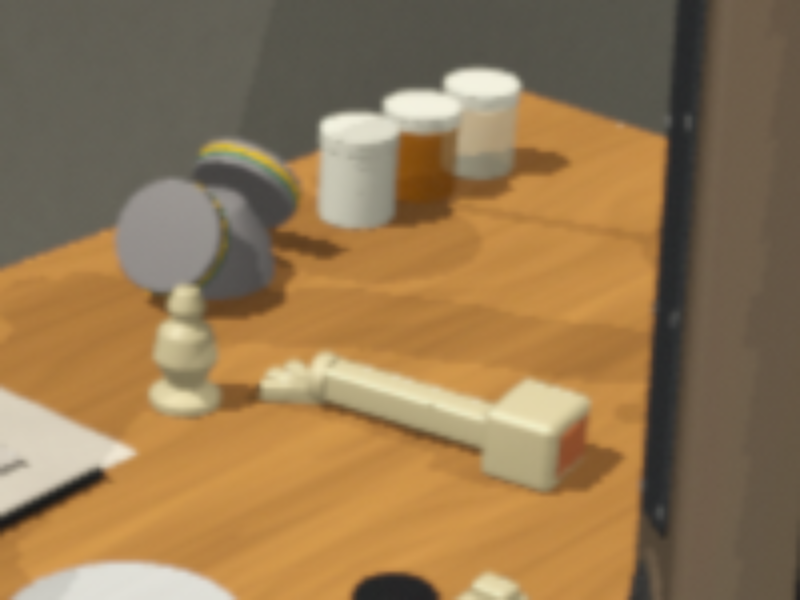

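```bash
cat >> h.py <<'E'
def toprect(P,lo,hi,box):
    m=(P[...,2]>lo)&(P[...,2]<hi)&(P[...,0]>box[0])&(P[...,0]<box[1])&(P[...,1]>box[2])&(P[...,1]<box[3])
    X=P[m][:,:2].astype(np.float32); return len(X),X.mean(0),X.min(0),X.max(0),cv2.minAreaRect(X*1000),np.median(P[m][:,2])
E
python3 - <<'E'
from h import *
np.set_printoptions(precision=4,suppress=True)
for n in ("scene","side"):
    c=np.load(f"pics/{n}0.npz"); P=cloud(c,Tof(c))
    print(n,toprect(P,.058,.08,[.53,.64,.14,.27]))
    for k,b in dict(s1=[.2,.4,.12,.31],s2=[.4,.6,-.04,.15]).items(): print(k,toprect(P,.022,.04,b))
    print("legB",toprect(P,.04,.06,[.44,.57,-.37,-.22]),toprect(P,.02,.036,[.53,.64,-.33,-.22]))
    # pot top mask by color
    u,v=proj(c,Tof(c),[.583,.203,.066]); u,v=int(u),int(v)
    cv2.imwrite(f"pics/pot_{n}.png",cv2.resize(c["img"][v-50:v+70,u-60:u+60,::-1],None,fx=5,fy=5)); print(u,v)
E
```

```text
scene (717, array([0.5866, 0.1987], dtype=float32), array([0.5467, 0.1622], dtype=float32), array([0.6239, 0.2417], dtype=float32), ((585.5664672851562, 200.93704223632812), (56.773502349853516, 60.58259582519531), 39.205745697021484), np.float64(0.06446138343641727))
s1 (2151, array([0.2996, 0.2122], dtype=float32), array([0.2276, 0.1454], dtype=float32), array([0.3668, 0.2861], dtype=float32), ((296.4960632324219, 215.62313842773438), (138.6919403076172, 139.95074462890625), 76.54838562011719), np.float64(0.02824413523494773))
s2 (3534, array([0.5127, 0.0499], dtype=float32), array([ 0.4081, -0.04  ], dtype=float32), array([0.5817, 0.126 ], dtype=float32), ((488.31951904296875, 49.87953567504883), (187.14291381835938, 142.8251953125), 13.909717559814453), np.float64(0.028578560578601753))
legB (1255, array([ 0.5048, -0.301 ], dtype=float32), array([ 0.4752, -0.3321], dtype=float32), array([ 0.5315, -0.2666], dtype=float32), ((502.8348388671875, -299.5290832519531), (50.490474700927734, 60.088218688964844), 12.561691284179688), np.float64(0.04634484436900044)) (1352, array([ 0.585 ,
[... 895 characters left out ...]
125 ], dtype=float32), ((486.0340881347656, 51.48300552368164), (185.6165008544922, 144.30006408691406), 6.912753105163574), np.float64(0.02970779297641568))
legB (244, array([ 0.4949, -0.2943], dtype=float32), array([ 0.4687, -0.3297], dtype=float32), array([ 0.5242, -0.2653], dtype=float32), ((497.9361877441406, -298.3036804199219), (50.74589538574219, 64.30859375), 9.907332420349121), np.float64(0.04690716401276229)) (296, array([ 0.5845, -0.276 ], dtype=float32), array([ 0.5303, -0.301 ], dtype=float32), array([ 0.64  , -0.2583], dtype=float32), ((586.9481201171875, -280.8184814453125), (111.80228424072266, 32.5687141418457), 12.515913963317871), np.float64(0.029968812170407644))
225 284
```

View pics/pot_scene.png

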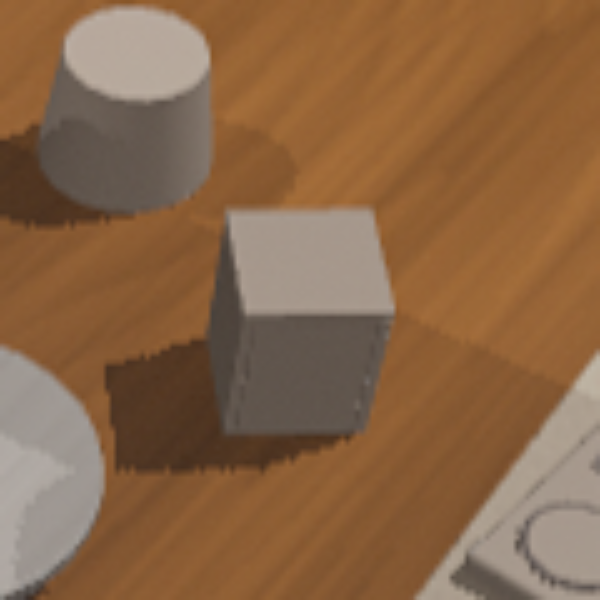

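View pics/pot_side.png

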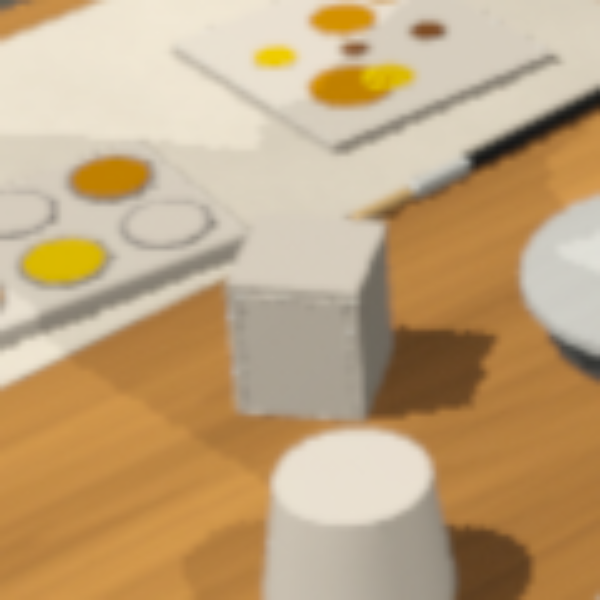

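Run:
```python
from h import *
np.set_printoptions(precision=4,suppress=True)
c=np.load("pics/scene0.npz"); T=Tof(c);P=cloud(c,T); f,cx,cy=K(c)
def ray(u,v,z):
    d=T[:3,:3]@np.array([(u-cx)/f,(v-cy)/f,1]); return T[:3,3]+d*(z-T[2,3])/d[2]
C=np.array([ray(u,v,.066) for u,v in [(407.4,173),(436.6,172.8),(440.8,193.8),(410.8,194)]]);print(C,C.mean(0),[np.linalg.norm(C[i]-C[i-1]) for i in range(4)],np.degrees(np.arctan2(*(C[1]-C[0])[1::-1])),np.degrees(np.arctan2(*(C[2]-C[3])[1::-1])))
for n,u,v,z in [("brushtip",435,258,.005),("brushend",377,334,.005),("pal",457,237,.012),("pal2",487,199,.012),("tile",411,334,.008),("tile2",443,283,.008),("paperc",370,355,0)]: print(n,ray(u,v,z))
```

```text
[[0.5472 0.2053 0.066 ]
 [0.5906 0.2403 0.066 ]
 [0.6256 0.1956 0.066 ]
 [0.5827 0.161  0.066 ]] [0.5866 0.2005 0.066 ] [np.float64(0.05677393612840124), np.float64(0.05574277160817471), np.float64(0.056818792238707595), np.float64(0.05509171097522648)] 38.94278396786657 38.90289868726012
brushtip [0.6773 0.1067 0.005 ]
brushend [ 0.6836 -0.0855  0.005 ]
pal [0.6859 0.1692 0.012 ]
pal2 [0.684  0.2933 0.012 ]
tile [ 0.7269 -0.0534  0.008 ]
tile2 [0.7169 0.0653 0.008 ]
paperc [ 0.6949 -0.1204  0.    ]
```

```bash
cat >> h.py <<'E'
def go(st,tgt,jaw):
    "twist first, then shift in tool axes; jaw = world angle of tool y (mod 180)"
    R=Ro.from_euler("xyz",st["eef_rot"],degrees=True).as_matrix()
    ang=np.degrees(np.arctan2(R[1,1],R[0,1])); d=(jaw-ang+90)%180-90
    R2=R@Ro.from_euler("z",-d,degrees=True).as_matrix()
    s=R2.T@(np.array(tgt)-st["tcp_pos"])*1000
    print("pos",np.round(st["tcp_pos"],4),"rpy",np.round(st["eef_rot"],2),"twist",round(-d,2),"shift",s.round(1), "norm",np.linalg.norm(s).round(0))
E
python3 - <<'E'
from h import *
from plant import r
go(r.get_state(),[.567,.186,.12],129)
E
```

```text
pos [ 0.2719 -0.6174  0.2258] rpy [ 1.7993e+02 -1.0000e-02 -1.5624e+02] twist -15.24 shift [-735.   438.5  106.5] norm 862.0
```

>>> step_arm(
  commands=[
    [[0, 0, 0], -7.6],
    [[-41, 24.4, 0], -7.6],
    [[-41, 24.4, 0], 0],
    [[-41, 24.4, 0], 0],
    [[-41, 24.4, 0], 0],
    [[-41, 24.4, 0], 0],
    [[-41, 24.4, 0], 0],
    [[-41, 24.4, 0], 0],
    [[-41, 24.4, 0], 0],
    [[-41, 24.4, 0], 0],
    [[-41, 24.4, 0], 0],
    [[-41, 24.4, 0], 0],
    [[-41, 24.4, 0], 0],
    [[-41, 24.4, 0], 0],
    [[-41, 24.4, 20], 0],
    [[-41, 24.4, 20], 0],
    [[-41, 24.4, 20], 0],
    [[-41, 24.4, 20], 0],
    [[-38, 23, 20], 0],
    [[0, 0, 0], 0],
  ],
  gripper=0,
  grip_force=3,
)

```text
time_s: 2.65
tcp_pos: [0.5736, 0.1843, 0.124]
eef_rot: [180.0, -0.2, -140.9]
contact_force: [-1.1, -0.3, 0.2]
gripper_width: 0.0878
```

Run:
```python
from h import *
from plant import r,imaging
st=r.get_state(); print(st["joints"].round(1),st["time_s"])
go(st,[.567,.186,.009],129)
for n in ("side","wrist"):
    c=imaging.capture(n); cv2.imwrite(f"pics/{n}1.png",c["img"][:,:,::-1]); np.savez(f"pics/{n}1.npz",**c,**st)
```

```text
[ 36.4  18.7 -16.4  -0.  -55.1 -87.3] 2.65
pos [0.5736 0.1843 0.124 ] rpy [ 179.97   -0.2  -140.91] twist 0.09 shift [  3.7   5.4 115. ] norm 115.0
```

View pics/side1.png

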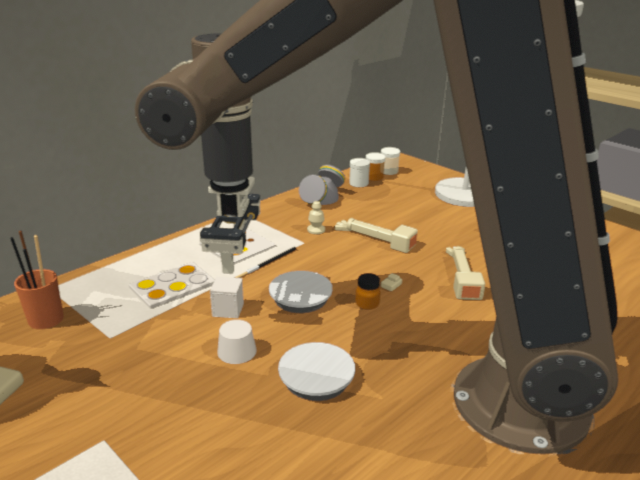

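View pics/wrist1.png

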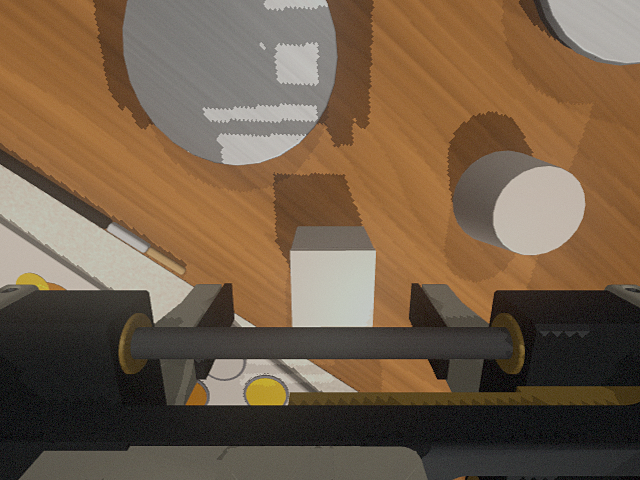

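>>> step_arm(
  commands=[
    [[3.7, 5.4, 15], 0],
    [[0, 0, 30], 0],
    [[0, 0, 30], 0],
    [[0, 0, 25], 0],
    [[0, 0, 15], 0],
    [[0, 0, 0], 0],
  ],
)

```text
time_s: 3.5
tcp_pos: [0.5669, 0.1833, 0.0108]
eef_rot: [180.0, -0.1, -141.1]
contact_force: [-0.4, 0.8, -0.1]
gripper_width: 0.0875
```

>>> step_arm(
  commands=[
    [[0, 0, 0], 0],
    [[0, 0, 0], 0],
    [[0, 0, 0], 0],
    [[0, 0, 0], 0],
    [[0, 0, 0], 0],
    [[0, 0, 0], 0],
  ],
  gripper=1,
  grip_force=3,
)

```text
time_s: 4.25
tcp_pos: [0.5677, 0.1845, 0.0119]
eef_rot: [180.0, 0.0, -141.0]
contact_force: [-2.3, 3.0, 4.0]
gripper_width: 0.0565
```

```bash
cat > cap.py <<'E'
import sys
from h import *
from plant import r,imaging
st=r.get_state(); i=sys.argv[1]
print(st["time_s"],st["tcp_pos"].round(4),st["eef_rot"].round(1),st["gripper_width"],st["contact_force"].round(1))
for n in sys.argv[2:]:
    c=imaging.capture(n); cv2.imwrite(f"pics/{n}{i}.png",c["img"][:,:,::-1]); np.savez(f"pics/{n}{i}.npz",**c,**st)
    if n!="wrist":
        u,v=map(int,proj(c,Tof(c),st["tcp_pos"])); k=80; v=min(max(v,k),480-k);u=min(max(u,k),640-k)
        cv2.imwrite(f"pics/crop_{n}{i}.png",cv2.resize(c["img"][v-k:v+k,u-k:u+k,::-1],None,fx=3.5,fy=3.5))
    else: cv2.imwrite(f"pics/crop_{n}{i}.png",c["img"][:,:,::-1])
a=[cv2.resize(cv2.imread(f"pics/crop_{n}{i}.png"),(400,400)) for n in sys.argv[2:] if n!="wrist"]
if len(a)>1: cv2.imwrite(f"pics/pair{i}.png",np.hstack(a))
E
python3 cap.py 2 scene side
```

```text
4.25 [0.5677 0.1845 0.0119] [ 180.    0. -141.] 0.05647286709755521 [-2.3  3.   4. ]
```

View pics/pair2.png

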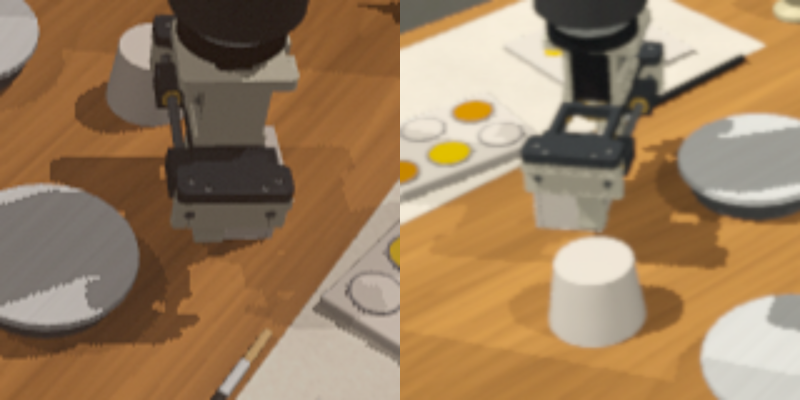

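>>> step_arm(
  commands=[
    [[0, 0, -6], 0],
    [[0, 0, -10], 0],
    [[0, 0, -14], 0],
    [[0, 0, -14], 0],
    [[0, 0, -14], 0],
    [[0, 0, 0], 0],
  ],
)

```text
time_s: 5.1
tcp_pos: [0.5684, 0.1847, 0.0713]
eef_rot: [-180.0, 0.2, -141.0]
contact_force: [0.9, 0.1, -2.2]
gripper_width: 0.0561
```

```bash
python3 cap.py 3 scene side
```

```text
5.1 [0.5684 0.1847 0.0713] [-180.     0.2 -141. ] 0.05612678599882851 [ 0.9  0.1 -2.2]
```

View pics/pair3.png

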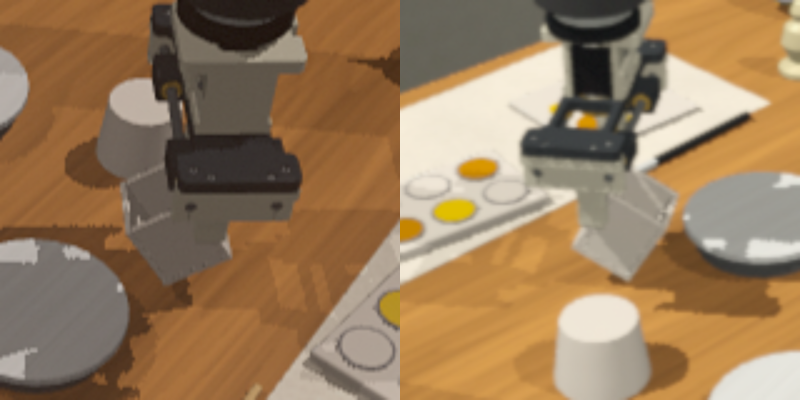

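Run:
```python
from h import *
a=[]
for n in("scene","side"):
    c=np.load(f"pics/{n}3.npz"); u,v=map(int,proj(c,Tof(c),c["tcp_pos"]))
    a.append(cv2.resize(c["img"][v-35:v+45,u-40:u+40,::-1],(400,400),interpolation=cv2.INTER_CUBIC))
cv2.imwrite("pics/z3.png",np.hstack(a))
```

```text
(no output)
```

View pics/z3.png

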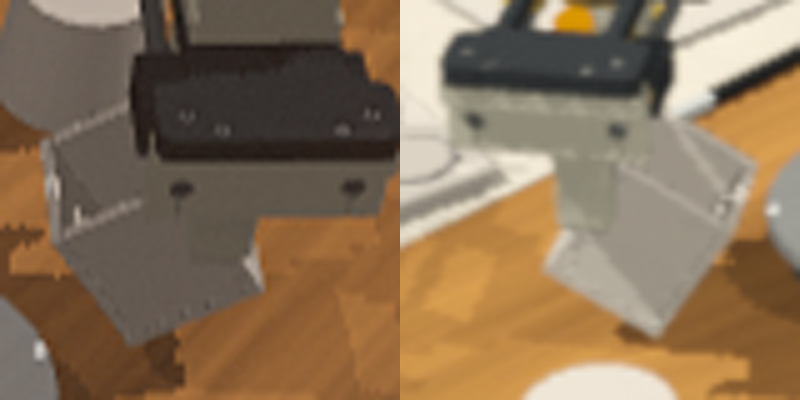

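>>> step_arm(
  commands=[
    [[0, 0, 0], 0],
    [[0, 0, 10], 0],
    [[2, 0, 10], 0],
    [[4, 0, 4], 0],
    [[5, 0, 4], 0],
    [[5, 0, 4], 0],
    [[5, 0, 3], 0],
    [[3, 0, 2], 0],
    [[0, 0, 0], 0],
    [[0, 0, 0], 0],
  ],
)

```text
time_s: 6.45
tcp_pos: [0.5484, 0.1685, 0.0322]
eef_rot: [180.0, -0.1, -141.1]
contact_force: [0.1, -1.6, 1.3]
gripper_width: 0.0562
```

```bash
sed -i 's/k=80/k=50/; s/fx=3.5,fy=3.5/fx=4,fy=4/' cap.py; python3 cap.py 4 scene side
```

```text
6.45 [0.5484 0.1685 0.0322] [ 1.800e+02 -1.000e-01 -1.411e+02] 0.05623586435385229 [ 0.1 -1.6  1.3]
```

View pics/pair4.png

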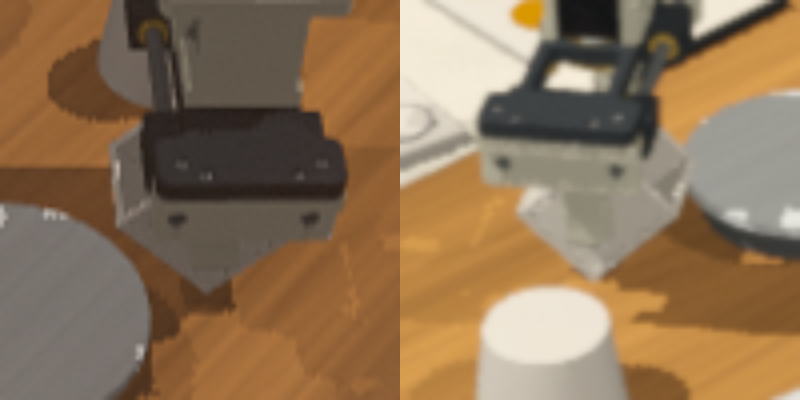

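>>> step_arm(
  commands=[
    [[-6.7, 0, 1.4], 0],
    [[-6.5, 0, 1.3], 0],
    [[-6.3, 0, 2.2], 0],
    [[-6, 0, 2.9], 0],
    [[0, 0, 0], 0],
  ],
)

```text
time_s: 7.18
tcp_pos: [0.5692, 0.1856, 0.0242]
eef_rot: [180.0, 0.0, -141.0]
contact_force: [0.8, 0.3, -2.3]
gripper_width: 0.0561
```

```bash
python3 cap.py 5 scene side
```

```text
7.175 [0.5692 0.1856 0.0242] [ 180.    0. -141.] 0.056059023775240184 [ 0.8  0.3 -2.3]
```

View pics/pair5.png

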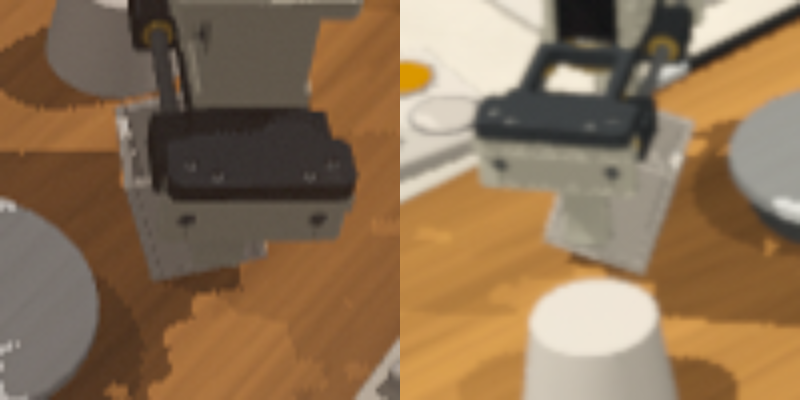

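>>> step_arm(
  commands=[
    [[-5.5, 0, 3.7], 0],
    [[-5, 0, 4.4], 0],
    [[-2, 0, 2], 0],
    [[0, 0, 0], 0],
  ],
)

```text
time_s: 7.78
tcp_pos: [0.5785, 0.193, 0.0143]
eef_rot: [180.0, -0.0, -141.0]
contact_force: [0.8, 0.8, -1.8]
gripper_width: 0.0558
```

```bash
python3 cap.py 6 scene side
```

```text
7.775 [0.5785 0.193  0.0143] [ 180.   -0. -141.] 0.05580710339042213 [ 0.8  0.8 -1.8]
```

View pics/pair6.png

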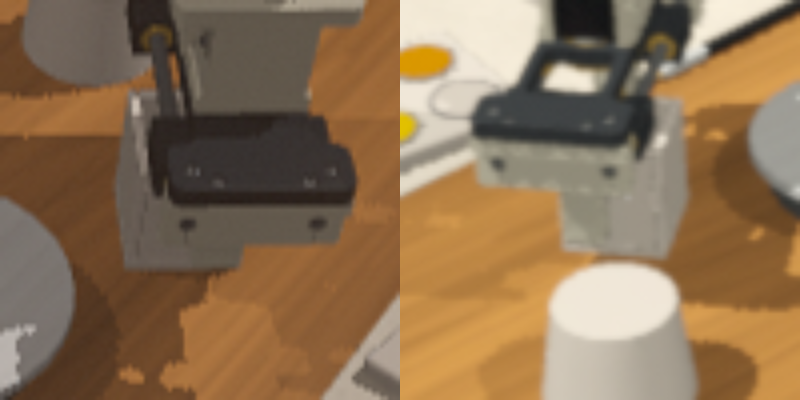

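>>> step_arm(
  commands=[
    [[-1, 0, 2], 0],
    [[0, 0, 2], 0],
    [[0, 0, 1], 0],
    [[0, 0, 0], 0],
  ],
)

```text
time_s: 8.38
tcp_pos: [0.5798, 0.1939, 0.01]
eef_rot: [-180.0, 0.1, -141.0]
contact_force: [-0.5, -0.2, 4.8]
gripper_width: 0.056
```

```bash
python3 cap.py 7 scene side
```

```text
8.375 [0.5798 0.1939 0.01  ] [-1.80e+02  1.00e-01 -1.41e+02] 0.05597294816358438 [-0.5 -0.2  4.8]
```

View pics/pair7.png

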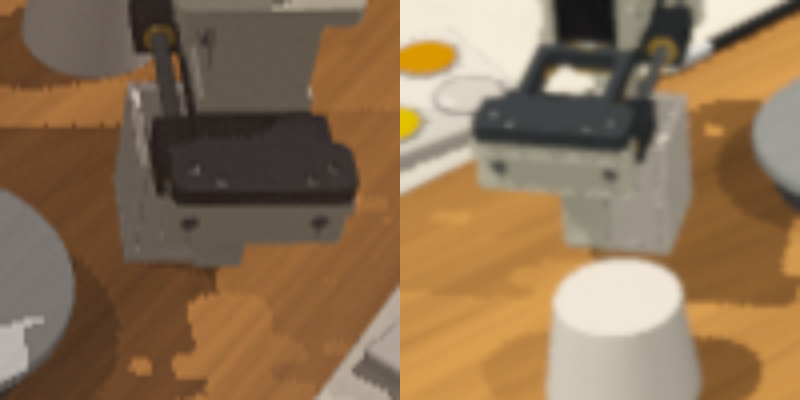

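>>> step_arm(
  commands=[
    [[0, 0, 0], 0],
    [[0, 0, 0], 0],
    [[0, 0, -3], 0],
    [[0, 0, -20], 0],
    [[0, 0, -40], 0],
    [[0, 0, -40], 0],
    [[0, 0, 0], 0],
  ],
  gripper=0,
)

```text
time_s: 9.35
tcp_pos: [0.5813, 0.1947, 0.1165]
eef_rot: [-179.9, 0.4, -141.0]
contact_force: [-1.0, 0.5, -1.3]
gripper_width: 0.0876
```

```bash
python3 cap.py 8 scene side wrist
```

```text
9.35 [0.5813 0.1947 0.1165] [-179.9    0.4 -141. ] 0.08761111511788508 [-1.   0.5 -1.3]
```

View pics/scene8.png

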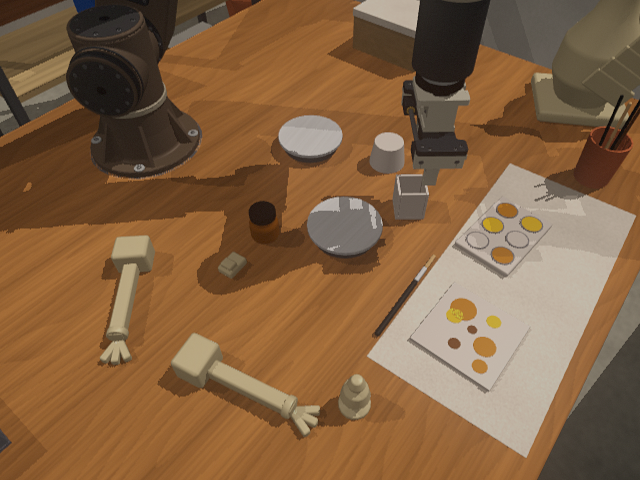

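View pics/wrist8.png

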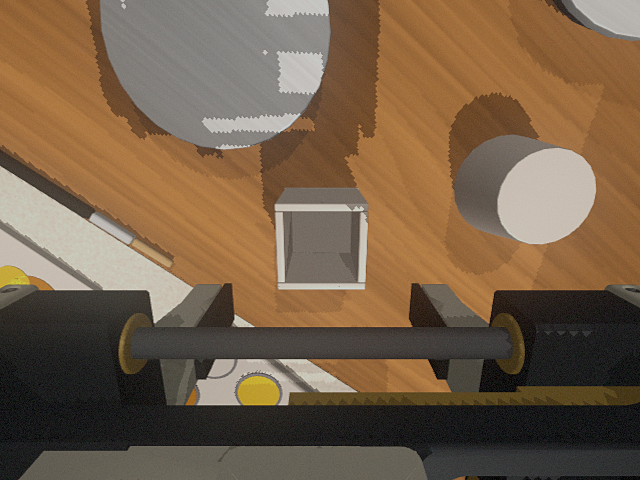

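Run:
```python
from h import *
np.set_printoptions(precision=4,suppress=True)
for n in ("scene0","side0","scene8","side8","wrist8"):
    c=dict(np.load(f"pics/{n}.npz")); st=c; P=cloud(c,Tof(c,st))
    m=(P[...,2]>.021)&(P[...,2]<.036)&(np.hypot(P[...,0]-.511,P[...,1]-.053)<.085)
    mm=cv2.morphologyEx(m.astype(np.uint8),cv2.MORPH_OPEN,np.ones((3,3)))>0
    X=P[mm][:,:2].astype(np.float32)
    print(n,"stand",len(X),cv2.minEnclosingCircle(X), X.min(0),X.max(0), np.median(P[mm][:,2]))
    if "8" in n:
        print("  pot",toprect(P,.060,.075,[.48,.62,.11,.25]))
w=dict(np.load("pics/wrist8.npz")); T=Tof(w,w); f,cx,cy=K(w)
def ray(u,v,z):
    d=T[:3,:3]@np.array([(u-cx)/f,(v-cy)/f,1]); return T[:3,3]+d*(z-T[2,3])/d[2]
C=np.array([ray(u,v,.066) for u,v in [(275.5,204.5),(367.5,202.5),(366.5,290),(276,290)]]);print(C,C.mean(0),[np.linalg.norm(C[i]-C[i-1]) for i in range(4)],np.degrees(np.arctan2(*(C[1]-C[0])[1::-1])))
```

```text
scene0 stand 3477 ((0.5122092366218567, 0.05576678737998009), 0.07154648005962372) [ 0.4424 -0.0148] [0.5817 0.126 ] 0.028556417108996368
side0 stand 1840 ((0.509125828742981, 0.055415600538253784), 0.07432455569505692) [ 0.4377 -0.0169] [0.5811 0.125 ] 0.029693118412349173
scene8 stand 3489 ((0.5119523406028748, 0.05575701594352722), 0.0713120847940445) [ 0.4423 -0.0154] [0.5812 0.1245] 0.028566697068414748
  pot (254, array([0.569 , 0.1796], dtype=float32), array([0.5329, 0.1462], dtype=float32), array([0.6089, 0.2194], dtype=float32), ((570.2152099609375, 184.4381103515625), (56.203025817871094, 58.155609130859375), 38.52591323852539), np.float64(0.06368098880945555))
side8 stand 1839 ((0.508556604385376, 0.05433046072721481), 0.07302819937467575) [ 0.4363 -0.0167] [0.5806 0.1271] 0.02970405179412139
  pot (251, array([0.5658, 0.1874], dtype=float32), array([0.5278, 0.1484], dtype=float32), array([0.6068, 0.2252], dtype=float32), ((567.0563354492188, 184.91531372070312), (57.109344482421875, 63.65450668334961), 38.84604263305664), np.float64(0.06500828459090591))
wrist8 stand 27781 ((0.5126587152481079, 0.05740717798471451), 0.07007787376642227) [ 0.4575 -0.0054] [0.5821 0.1274] 0.032567801993674206
  pot (3305, array([0.5707, 0.1872], dtype=float32), array([0.5319, 0.1484], dtype=float32), array([0.6095, 0.2259], dtype=float32), ((570.8538818359375, 187.30728149414062), (56.67420196533203, 56.00009536743164), 38.95384979248047), np.float64(0.06867907999657005))
[[0.5676 0.1492 0.066 ]
 [0.5319 0.1914 0.066 ]
 [0.5754 0.2288 0.066 ]
 [0.6124 0.1832 0.066 ]] [0.5718 0.1881 0.066 ] [np.float64(0.05624129670890019), np.float64(0.05524369443761759), np.float64(0.05743984009298625), np.float64(0.058681848492310576)] 130.3301398850463
```

Run:
```python
from h import *
from plant import r
go(r.get_state(),[.570,.1865,.020],129)
```

```text
pos [0.5787 0.1933 0.1121] rpy [ 1.7998e+02 -5.0000e-02 -1.4105e+02] twist -0.05 shift [11.   0.2 92.1] norm 93.0
```

>>> step_arm(
  commands=[
    [[11.5, 0, 0], 0],
    [[0, 0, 25], 0],
    [[0, 0, 30], 0],
    [[0, 0, 25], 0],
    [[0, 0, 12], 0],
    [[0, 0, 0], 0],
  ],
)

```text
time_s: 10.25
tcp_pos: [0.5696, 0.1857, 0.0197]
eef_rot: [180.0, -0.1, -141.0]
contact_force: [0.1, 0.0, -0.1]
gripper_width: 0.0874
```

>>> step_arm(
  commands=[
    [[0, 0, 0], 0],
    [[0, 0, 0], 0],
    [[0, 0, 0], 0],
    [[0, 0, 0], 0],
    [[0, 0, 0], 0],
  ],
  gripper=1,
  grip_force=15,
)

```text
time_s: 10.88
tcp_pos: [0.5706, 0.1865, 0.0211]
eef_rot: [-180.0, 0.0, -141.0]
contact_force: [-1.1, 0.0, 4.3]
gripper_width: 0.0559
```

>>> step_arm(
  commands=[
    [[0, 0, -10], 0],
    [[0, 0, -20], 0],
    [[0, 0, -20], 0],
    [[0, 0, -10], 0],
    [[0, 0, 0], 0],
  ],
)

```text
time_s: 11.5
tcp_pos: [0.5706, 0.1866, 0.0813]
eef_rot: [180.0, 0.1, -141.0]
contact_force: [0.2, 0.4, -2.7]
gripper_width: 0.056
```

```bash
python3 cap.py 9 scene side
python3 - <<'E'
from h import *
from plant import r
st=r.get_state();print(st["gripper_width"])
go(st,st["tcp_pos"]+[-.058,-.130,0],129)
go(st,[.512,.056,.060],129)
E
```

```text
11.5 [0.5706 0.1866 0.0813] [ 1.80e+02  1.00e-01 -1.41e+02] 0.05600115309010234 [ 0.2  0.4 -2.7]
0.05592935470231402
pos [0.5699 0.1861 0.08  ] rpy [ 1.7998e+02 -5.0000e-02 -1.4105e+02] twist -0.05 shift [ 1.269e+02 -6.450e+01  1.000e-01] norm 142.0
pos [0.5699 0.1861 0.08  ] rpy [ 1.7998e+02 -5.0000e-02 -1.4105e+02] twist -0.05 shift [126.9 -64.7  20.1] norm 144.0
```

View pics/pair9.png

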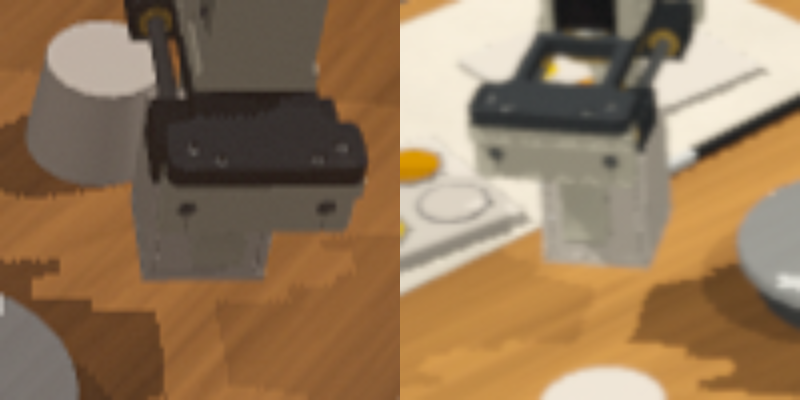

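>>> step_arm(
  commands=[
    [[20, -10, 0], 0],
    [[36, -18.5, 0], 0],
    [[36, -18.5, 0], 0],
    [[25, -12.7, 0], 0],
    [[10, -5, 0], 0],
    [[0, 0, 0], 0],
    [[0, 0, 10], 0],
    [[0, 0, 10], 0],
    [[0, 0, 5], 0],
    [[0, 0, 3], 0],
    [[0, 0, 0], 0],
  ],
)

```text
time_s: 12.98
tcp_pos: [0.5122, 0.0562, 0.0524]
eef_rot: [180.0, -0.0, -141.0]
contact_force: [0.5, -0.1, -2.5]
gripper_width: 0.0562
```

```bash
python3 cap.py 10 scene side
python3 - <<'E'
from h import *
from plant import r
st=r.get_state();print(st["contact_force"])
go(st,[.512,.056,.050],129)
E
```

```text
12.975 [0.5122 0.0562 0.0524] [ 180.   -0. -141.] 0.05617140144440799 [ 0.5 -0.1 -2.5]
[ 0.27689301 -0.40327182 -2.0188273 ]
pos [0.5125 0.0563 0.0528] rpy [-1.7999e+02  1.0000e-02 -1.4102e+02] twist -0.02 shift [0.6 0.1 2.8] norm 3.0
```

View pics/pair10.png

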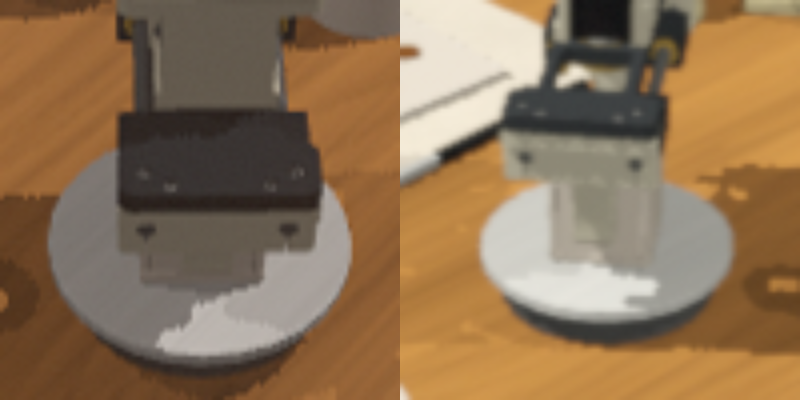

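>>> step_arm(
  commands=[
    [[0, 0, 1.5], 0],
    [[0, 0, 1], 0],
    [[0, 0, 0.5], 0],
    [[0, 0, 0], 0],
  ],
)

```text
time_s: 13.58
tcp_pos: [0.5126, 0.0563, 0.0511]
eef_rot: [-180.0, 0.1, -141.0]
contact_force: [-5.5, 1.1, 13.0]
gripper_width: 0.0561
```

Seated (13 N push). Release and rise, then look.

>>> step_arm(
  commands=[
    [[0, 0, -0.5], 0],
    [[0, 0, 0], 0],
    [[0, 0, 0], 0],
    [[0, 0, -20], 0],
    [[0, 0, -40], 0],
    [[20, 0, -50], 0],
    [[40, 0, -20], 0],
    [[0, 0, 0], 0],
    [[0, 0, 0], 0],
  ],
  gripper=0,
)

```text
time_s: 14.7
tcp_pos: [0.4658, 0.0185, 0.1802]
eef_rot: [-180.0, 0.0, -141.0]
contact_force: [0.3, 0.1, 0.6]
gripper_width: 0.0876
```

```bash
python3 cap.py 11 scene side wrist
python3 - <<'E'
from h import *
np.set_printoptions(precision=4,suppress=True)
for n in ("scene11","side11","wrist11"):
    c=dict(np.load(f"pics/{n}.npz")); P=cloud(c,Tof(c,c))
    print(n,"pot",toprect(P,.090,.105,[.45,.58,-.01,.12]))
    m=(P[...,2]>.021)&(P[...,2]<.036)&(np.hypot(P[...,0]-.511,P[...,1]-.056)<.085)
    mm=cv2.morphologyEx(m.astype(np.uint8),cv2.MORPH_OPEN,np.ones((3,3)))>0
    print(cv2.minEnclosingCircle(P[mm][:,:2].astype(np.float32)),np.median(P[mm][:,2]))
E
```

```text
14.7 [0.4658 0.0185 0.1802] [-180.    0. -141.] 0.08757383019959987 [0.3 0.1 0.6]
scene11 pot (342, array([0.5137, 0.053 ], dtype=float32), array([0.4747, 0.0161], dtype=float32), array([0.5506, 0.095 ], dtype=float32), ((512.0243530273438, 55.08686065673828), (55.87153625488281, 60.88093185424805), 39.31345748901367), np.float64(0.09409208910142886))
((0.5124856233596802, 0.05507608875632286), 0.07113911211490631) 0.02855726486461535
side11 pot (223, array([0.5082, 0.0568], dtype=float32), array([0.4708, 0.0185], dtype=float32), array([0.5471, 0.0949], dtype=float32), ((509.2089538574219, 54.41404724121094), (57.13011932373047, 63.06468963623047), 37.281837463378906), np.float64(0.09477253779544537))
((0.5086134672164917, 0.05565914511680603), 0.07177558541297913) 0.02982159146687874
wrist11 pot (1139, array([0.4953, 0.0438], dtype=float32), array([0.4713, 0.017 ], dtype=float32), array([0.5316, 0.0798], dtype=float32), ((501.25665283203125, 48.51466369628906), (33.81625747680664, 56.054603576660156), 38.863155364990234), np.float64(0.0959896264760158))
((0.5096079707145691, 0.056056346744298935), 0.06980270892381668) 0.030333162578579542
```

View pics/scene11.png

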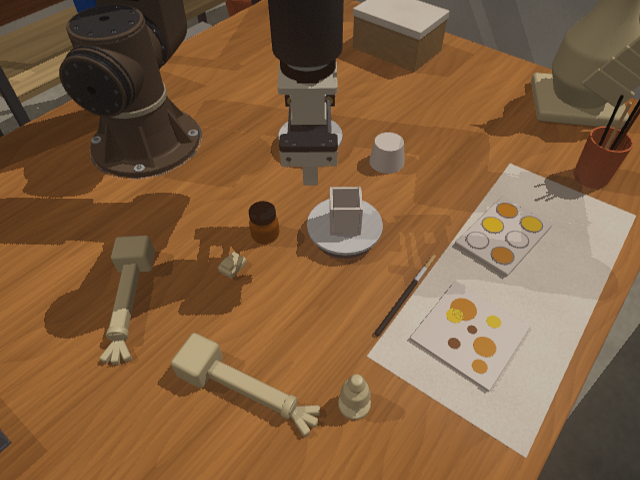

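View pics/wrist11.png

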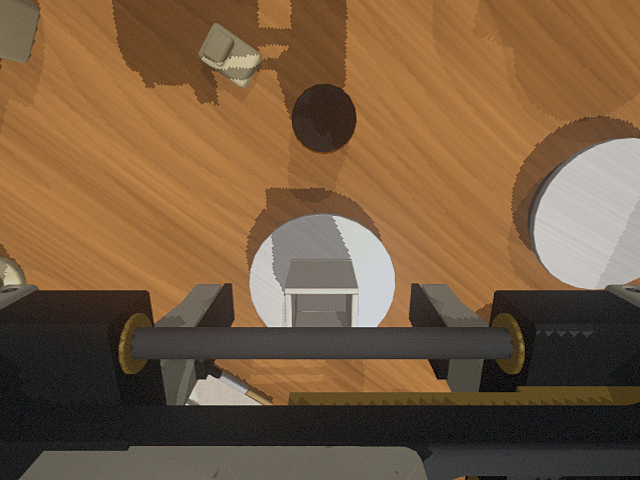

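Run:
```python
from h import *
np.set_printoptions(precision=4,suppress=True)
for n in ("scene0","scene11","side0"):
    c=dict(np.load(f"pics/{n}.npz")); P=cloud(c,Tof(c,c))
    print(n,toprect(P,.026,.036,[.545,.63,-.32,-.24]))
    X=P[(P[...,2]>.027)&(P[...,2]<.036)&(P[...,0]>.545)&(P[...,0]<.63)&(P[...,1]>-.32)&(P[...,1]<-.24)][:,:2].astype(np.float32)
    print(cv2.fitLine(X,cv2.DIST_L2,0,.01,.01).ravel())
    print(" stump",toprect(P,.042,.056,[.44,.57,-.37,-.22])[3:])
c=np.load("pics/scene11.npz"); cv2.imwrite("pics/legB.png",cv2.resize(c["img"][320:450,160:390,::-1],None,fx=3.4,fy=3.4))
T=Tof(c)
d=np.array([np.cos(np.radians(12.5)),np.sin(np.radians(12.5))]);s=np.array([.5028,-.2995])
print(s+d*.0545)
```

```text
scene0 (952, array([ 0.5882, -0.2824], dtype=float32), array([ 0.5451, -0.3026], dtype=float32), array([ 0.6299, -0.2597], dtype=float32), ((587.3905029296875, -281.46954345703125), (91.42137145996094, 24.933887481689453), 12.103459358215332), np.float64(0.030544497081494426))
[ 0.975   0.2224  0.5882 -0.2822]
 stump (array([ 0.5315, -0.2671], dtype=float32), ((502.9044189453125, -299.6581726074219), (50.434417724609375, 59.0602912902832), 13.659971237182617), np.float64(0.04641941191921173))
scene11 (956, array([ 0.5883, -0.2825], dtype=float32), array([ 0.545 , -0.3018], dtype=float32), array([ 0.6299, -0.26  ], dtype=float32), ((588.01171875, -281.4932556152344), (90.65483856201172, 24.88039779663086), 11.828764915466309), np.float64(0.030483998575211835))
[ 0.9755  0.2198  0.5884 -0.2822]
 stump (array([ 0.5311, -0.2671], dtype=float32), ((502.32916259765625, -299.9512939453125), (49.38685607910156, 59.34849548339844), 12.48183536529541), np.float64(0.04638861108240844))
side0 (173, array([ 0.5891, -0.277 ], dtype=float32), array([ 0.5451, -0.2999], dtype=float32), array([ 0.6298, -0.2598], dtype=float32), ((587.7672119140625, -280.16229248046875), (86.19976806640625, 30.678556442260742), 8.095747947692871), np.float64(0.031204737850095365))
[ 0.976   0.218   0.5885 -0.2774]
 stump (array([ 0.5242, -0.2653], dtype=float32), ((497.9361877441406, -298.3036804199219), (50.74589538574219, 64.30859375), 9.907332420349121), np.float64(0.04703757698244959))
[ 0.556  -0.2877]
```

View pics/legB.png

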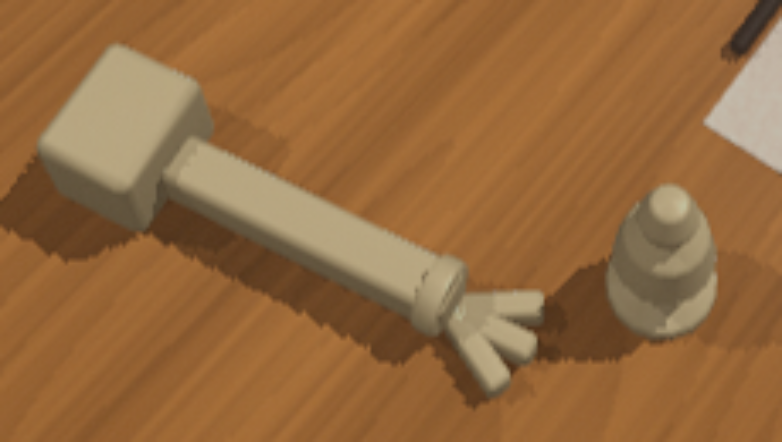

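Run:
```python
from h import *
from plant import r
go(r.get_state(),[.5555,-.289,.09],102.7)
```

```text
pos [0.4658 0.0187 0.1794] rpy [ 1.7998e+02 -9.0000e-02 -1.4102e+02] twist 26.28 shift [ -20.  -319.8   89.4] norm 333.0
```

>>> step_arm(
  commands=[
    [[0, 0, 0], 9],
    [[0, 0, 0], 9],
    [[0, 0, 0], 8.3],
    [[-2, -20, 0], 0],
    [[-3, -45, 0], 0],
    [[-3, -45, 0], 0],
    [[-3, -45, 10], 0],
    [[-3, -45, 15], 0],
    [[-3, -45, 20], 0],
    [[-3, -45, 24], 0],
    [[0, -30, 20], 0],
    [[0, 0, 0], 0],
    [[0, 0, 0], 0],
  ],
)

```text
time_s: 16.48
tcp_pos: [0.5553, -0.2892, 0.0903]
eef_rot: [180.0, -0.1, -167.3]
contact_force: [0.4, -0.1, 0.8]
gripper_width: 0.0873
```

```bash
python3 cap.py 12 wrist
python3 - <<'E'
from h import *
from plant import r
np.set_printoptions(precision=4,suppress=True)
go(r.get_state(),[.5555,-.289,.005],102.7)
c=dict(np.load("pics/wrist12.npz")); P=cloud(c,Tof(c,c))
print(toprect(P,.026,.037,[.545,.63,-.32,-.24]))
print(" stump",toprect(P,.042,.056,[.44,.57,-.37,-.22]))
E
```

```text
16.475 [ 0.5553 -0.2892  0.0903] [ 1.800e+02 -1.000e-01 -1.673e+02] 0.08734353946740914 [ 0.4 -0.1  0.8]
pos [ 0.5556 -0.2888  0.091 ] rpy [ 179.99   -0.02 -167.3 ] twist -0.0 shift [ 0.1 -0.1 86. ] norm 86.0
(2895, array([ 0.5747, -0.283 ], dtype=float32), array([ 0.545, -0.301], dtype=float32), array([ 0.63  , -0.2594], dtype=float32), ((587.2522583007812, -280.11767578125), (90.9004135131836, 23.81981658935547), 11.945960998535156), np.float64(0.03134734059688424))
 stump (8658, array([ 0.499, -0.299], dtype=float32), array([ 0.4713, -0.3317], dtype=float32), array([ 0.529 , -0.2658], dtype=float32), ((500.43878173828125, -298.6142578125), (49.59187316894531, 59.86912155151367), 12.717279434204102), np.float64(0.04734290727604587))
```

View pics/wrist12.png

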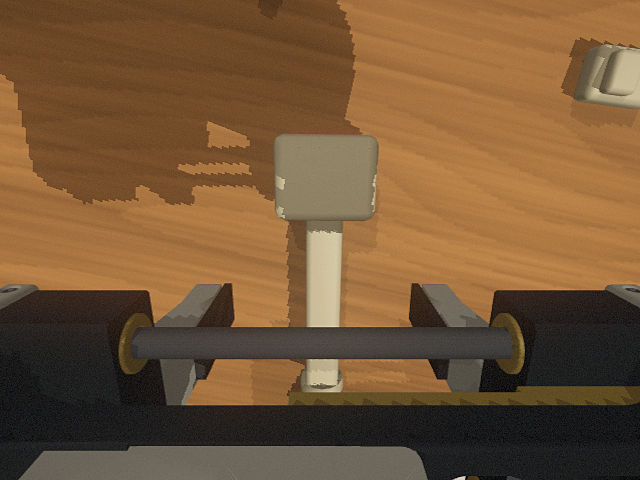

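>>> step_arm(
  commands=[
    [[1, 1.5, 20], 0],
    [[0, 0, 25], 0],
    [[0, 0, 25], 0],
    [[0, 0, 10], 0],
    [[0, 0, 5.5], 0],
    [[0, 0, 0], 0],
    [[0, 0, 0], 0],
  ],
)

```text
time_s: 17.4
tcp_pos: [0.5547, -0.2882, 0.0066]
eef_rot: [-180.0, 0.1, -167.3]
contact_force: [0.9, 0.5, 0.2]
gripper_width: 0.0878
```

>>> step_arm(
  commands=[
    [[0, 0, 0], 0],
    [[0, 0, 0], 0],
    [[0, 0, 0], 0],
    [[0, 0, 0], 0],
    [[0, 0, 0], 0],
    [[0, 0, 0], 0],
    [[0, 0, 0], 0],
    [[0, 0, 0], 0],
  ],
  gripper=1,
  grip_force=40,
)

```text
time_s: 18.4
tcp_pos: [0.554, -0.2881, 0.0056]
eef_rot: [180.0, 0.0, -167.3]
contact_force: [0.8, 0.3, 0.1]
gripper_width: 0.0236
```

>>> step_arm(
  commands=[
    [[0, 0, -4], 0],
    [[0, 0, -8], 0],
    [[0, 0, -12], 0],
    [[0, 0, -12], 0],
    [[0, 0, -4], 0],
    [[0, 0, 0], 0],
    [[0, 0, 0], 0],
  ],
)

```text
time_s: 19.27
tcp_pos: [0.5537, -0.288, 0.0453]
eef_rot: [180.0, -0.0, -167.3]
contact_force: [-0.3, 1.3, -5.7]
gripper_width: 0.0241
```

```bash
sed -i 's/k=50/k=70/' cap.py; python3 cap.py 13 scene side
python3 - <<'E'
from h import *
from plant import r
st=r.get_state(); print(st["moment"],st["contact_force"])
for n in ("scene","side"):
    c=np.load(f"pics/{n}13.npz"); u,v=map(int,proj(c,Tof(c),c["tcp_pos"]))
    cv2.imwrite(f"pics/l_{n}13.png",cv2.resize(c["img"][max(v-110,0):v+90,max(u-110,0):u+110,::-1],None,fx=3,fy=3))
E
```

```text
19.275 [ 0.5537 -0.288   0.0453] [ 180.    -0.  -167.3] 0.0240800876254007 [-0.3  1.3 -5.7]
[-0.0118671  -0.01426703  0.0056586 ] [-0.47616437 -0.77139245 -5.85549333]
```

View pics/l_scene13.png

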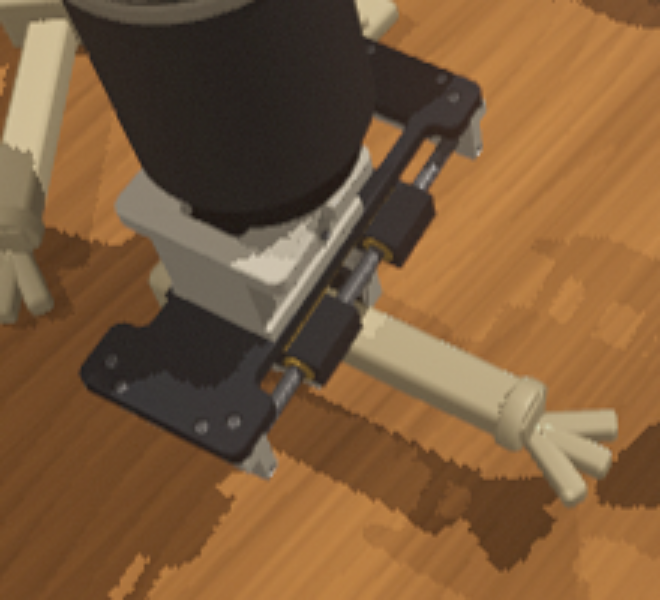

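View pics/l_side13.png

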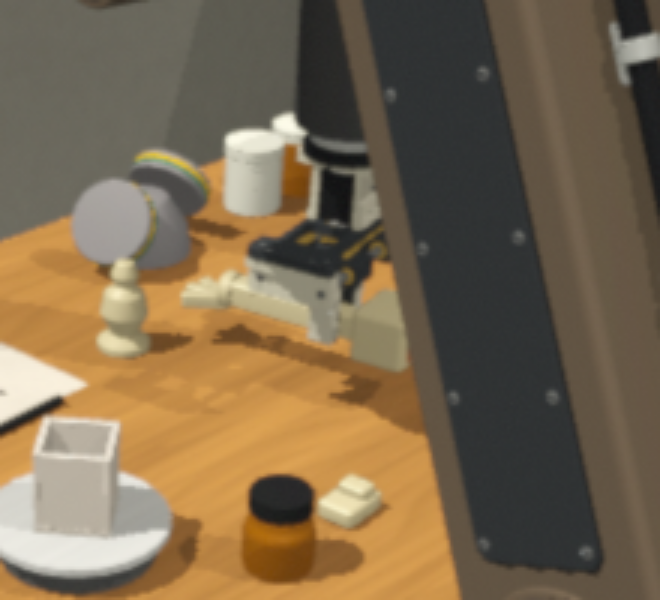

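Run:
```python
from h import *
from plant import r
np.set_printoptions(precision=4,suppress=True)
st=r.get_state()
go(st,[.5645,.0665,.1365],102.7)
c=dict(np.load("pics/scene13.npz")); P=cloud(c,Tof(c))
d=np.array([.9755,.22]); n=np.array([-.22,.9755]); q=P[...,:2]-st["tcp_pos"][:2]
a=q@d; b=q@n
for lo in (.03,.045,.06,.075,.09):
    m=(a>lo)&(a<lo+.015)&(abs(b)<.008)&(P[...,2]>.05)&(P[...,2]<.09); print(lo,m.sum(),np.median(P[m][:,2]))
```

```text
pos [ 0.5537 -0.288   0.0452] rpy [ 179.98   -0.04 -167.34] twist -0.04 shift [-88.4 343.5 -91.2] norm 366.0
0.03 111 0.07045124821245186
0.045 121 0.07045852150731968
0.06 118 0.07042659579680888
0.075 120 0.07035174003489969
0.09 112 0.07155379001535184
```

Level to a fraction of a degree. Raise, then carry gently.

>>> step_arm(
  commands=[
    [[0, 0, -15], 0],
    [[0, 0, -25], 0],
    [[0, 0, -30], 0],
    [[0, 0, -25], 0],
    [[-5, 20, -8], 0],
    [[-8, 30, 0], 0],
    [[-9, 36, 0], 0],
    [[-9, 36, 0], 0],
    [[-9, 36, 0], 0],
    [[-9, 36, 0], 0],
    [[-9, 36, 0], 0],
    [[-9, 36, 0], 0],
    [[-9, 33, 4], 0],
    [[-6, 23, 4], 0],
    [[-4, 15, 4], 0],
    [[-2.4, 6.5, 0], 0],
    [[0, 0, 0], 0],
    [[0, 0, 0], 0],
  ],
)

```text
time_s: 21.62
tcp_pos: [0.5649, 0.0657, 0.1368]
eef_rot: [-180.0, -0.0, -167.4]
contact_force: [-0.2, -1.5, -6.0]
gripper_width: 0.024
```

```bash
python3 cap.py 14 scene side wrist
python3 - <<'E'
from h import *
from plant import r
np.set_printoptions(precision=4,suppress=True)
st=r.get_state(); print(st["moment"])
go(st,[.5645,.0665,.1365],102.7)
for n in ("scene14","side14","wrist14"):
    c=dict(np.load(f"pics/{n}.npz")); P=cloud(c,Tof(c,c))
    print(n,"stump top",toprect(P,.165,.19,[.44,.545,-.01,.12]))
    print("  shank",toprect(P,.150,.172,[.585,.66,.03,.12]))
    print("  pot",toprect(P,.085,.105,[.45,.58,-.01,.12]))
    d=np.array([.9755,.22]); nn=np.array([-.22,.9755]); q=P[...,:2]-st["tcp_pos"][:2]; a=q@d; b=q@nn
    for lo in (-.075,-.06,-.045,.03,.05,.07,.09):
        m=(a>lo)&(a<lo+.015)&(abs(b)<.008)&(P[...,2]>.14)&(P[...,2]<.2); print(lo,m.sum(),np.median(P[m][:,2]) if m.any() else 0)
E
```

```text
21.625 [0.5649 0.0657 0.1368] [-180.    -0.  -167.4] 0.0240274761148083 [-0.2 -1.5 -6. ]
[-0.0276 -0.0166  0.0145]
pos [0.565  0.0658 0.1368] rpy [ 180.      0.   -167.39] twist -0.09 shift [0.3 0.8 0.3] norm 1.0
scene14 stump top (177, array([0.4967, 0.0495], dtype=float32), array([0.4863, 0.0198], dtype=float32), array([0.506 , 0.0796], dtype=float32), ((498.1479187011719, 49.41437530517578), (17.1330509185791, 59.75831985473633), 10.252232551574707), np.float64(0.17704405830519288))
  shank (715, array([0.6236, 0.0729], dtype=float32), array([0.5851, 0.0562], dtype=float32), array([0.6599, 0.0963], dtype=float32), ((622.130859375, 75.87860107421875), (78.06021881103516, 27.210987091064453), 11.210613250732422), np.float64(0.16096082864030647))
  pot (284, array([0.5234, 0.0383], dtype=float32), array([0.4804, 0.0156], dtype=float32), array([0.5517, 0.0712], dtype=float32), ((514.370849609375, 52.50567626953125), (55.24943161010742, 53.85289764404297), 38.05556106567383), np.float64(0.09340664975084279))
-0.075 37 0.17800311980771266
-0.06 0 0
-0.045 0 0
0.03 65 0.16165076633343867
[... 1357 characters left out ...]
6489423364))
  shank (1050, array([0.5904, 0.0708], dtype=float32), array([0.585 , 0.0587], dtype=float32), array([0.5998, 0.0847], dtype=float32), ((590.1771240234375, 71.85641479492188), (15.148446083068848, 24.006134033203125), 11.329559326171875), np.float64(0.1624277146471304))
  pot (464, array([0.4792, 0.0563], dtype=float32), array([0.4719, 0.0422], dtype=float32), array([0.4858, 0.0679], dtype=float32), ((478.4948425292969, 53.957237243652344), (10.215115547180176, 26.21304702758789), 12.698887825012207), np.float64(0.095540162274511))
-0.075 2293 0.17875763132325612
-0.06 2034 0.17875979067621586
-0.045 1585 0.17857946089637516
0.03 85 0.16242429753837428
0.05 0 0
0.07 0 0
0.09 0 0
```

View pics/scene14.png

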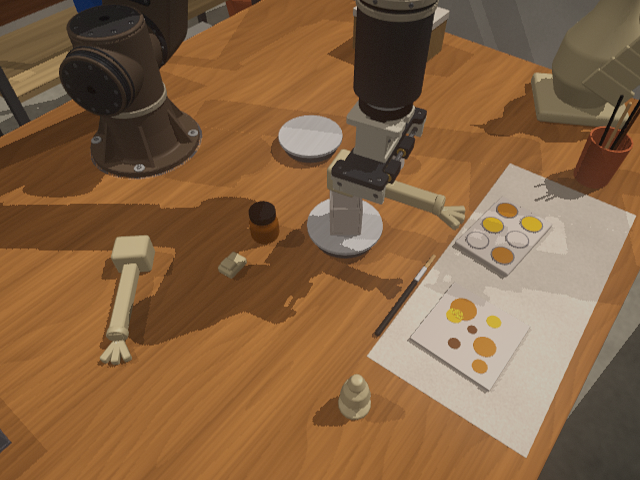

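View pics/side14.png

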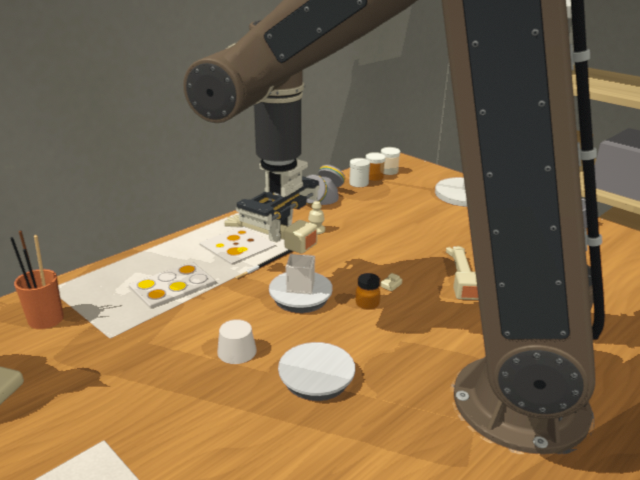

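View pics/wrist14.png

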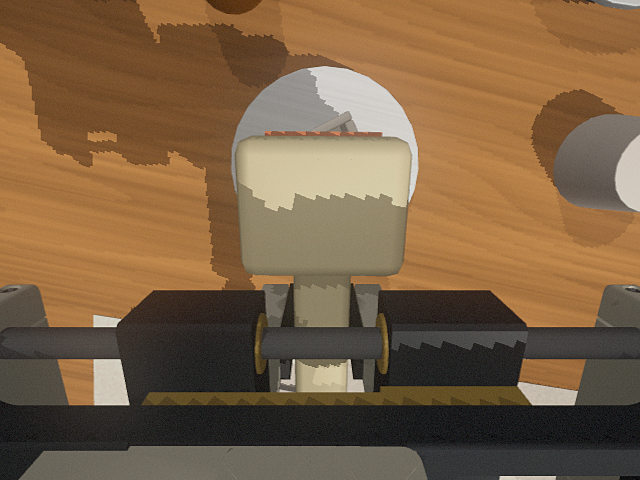

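>>> step_arm(
  commands=[
    [[0, 0.8, 0], 0],
    [[0, 0, 0], 0],
    [[0, 0, 0], 0],
    [[0, 0, 0], 0],
  ],
)

```text
time_s: 22.28
tcp_pos: [0.5648, 0.0672, 0.1367]
eef_rot: [-180.0, -0.0, -167.3]
contact_force: [-0.8, -0.2, -4.8]
gripper_width: 0.0235
```

Run:
```python
from plant import r,close_job
s=r.get_state(); print(s["tcp_pos"],s["gripper_width"],s["contact_force"],s["moment"]); print(close_job())
```

```text
[0.56478692 0.0671802  0.1366574 ] 0.02353896899344845 [-0.75967312 -0.20205546 -4.83545121] [-0.03767118 -0.01524156  0.00327217]
the job is handed in; nothing more can be done
None
```

The pot now stands mouth up in the middle of the stand. The gripper is holding the leg level, with its stump over the pot. I handed the job in at about 22 s.

**Pot:** I pinched it lightly off-centre so it swung in the jaws, then rolled it over its edge on the bench until it stood mouth up. At one point it slid a little in the light grip, but it was not dropped. I gripped it again firmly and set it on the stand farthest to the right. A white disc further right turned out to be a lamp base. After release it measured about 1 mm from the stand's centre.

**Leg:** I took the one farther from the base and gripped it at its balance point. The near-zero wrist moment confirmed the balance.
- **Height:** the stump's underside is about 35 mm above the rim.
- **Centring:** before a final 0.8 mm nudge towards the pot's centre, the stump measured about 1 mm off it.
- **Level:** the top of the shank was even to within about 1 mm over 60 mm.

**Checks:** the cameras differed by 2–3 mm on the stand and stump. The side camera's shank and stump readings were sparse or partly blocked, so I relied on the scene and wrist cameras there. The other bench items look unmoved in the last pictures. I took no picture after the final nudge, only the arm's own readings.

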